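Roll the amber vial onto the bar-code scanner's reading line

ROBOT

A 6-joint arm with a two-finger parallel gripper is mounted at the origin on the work surface. World frame = base frame: x ahead of the robot, y to its left, z up, the work surface at z = 0. Lengths are in m, angles in rad, forces in N, time in s.
With the tool pointing down it reaches from about 0.3 to 0.825 m from the base axis. Payload 5.4 kg.
Tool frame: the origin (TCP) lies between the finger pads; the fingertips stand 19 mm ahead of it and the grasp point (between the pads) is the TCP; z points along the fingers, y is the direction in which the jaws open and shut (so a half turn about z gives the same grasp; the last joint's range is limited). The gripper opens to 92 mm and grips with 3 to 60 N. Pads are 20 mm wide; open, the fingers measure 128 mm over their backs; the gripper's body (75 mm by 189 mm) begins 69 mm behind the grasp point.
Start: joints at [0.949, 0.158, 1.597, -0, 1.386, -0.21], TCP at [0.23, 0.527, 0.234] pointing down, gripper open.
Joint ranges: [-2.91, 2.91], [-0.94, 2.29], [0.18, 2.7], [-1.29, 4.43], [0.17, 2.64], [-3, 3]. Speed limits (rad/s): [2.57, 2.57, 3.14, 3.14, 3.14, 3.14].

INTERFACE

Orientations are given as [roll, pitch, yaw] about the fixed x, y, z axes, in that order (R = Rz(yaw) Ry(pitch) Rx(roll)).
In Python, from workcell import ctrl gives the robot as it stands.
- The arm moves only by the shell command python3 -m creep 'ROWS'. ROWS is JSON, a list that holds one entry, the list of rows, each a list of 7 numbers: the opening, from 0 (shut) to 1 (fully open), then the shift along the world's x, y, z in m, then the turn, a rotation vector about the world's x, y, z in rad. In form: [[[jaw, dx, dy, dz, ax, ay, az], ...]]. A call has 1 to 20 rows; each row shifts and turns the commanded pose from where the row before left it; what a row does not reach is not made up. A row lasts 1/8 s, in which the tool goes at most 62.5 mm and 10.7 degrees, less where a joint would pass 70% of its speed; a pose out of reach is approached as far as the arm can. A call with a gripper value outside its range is refused whole. The fingers move at their own pace and stop on an object; the grip force is fixed at half the most. Time passes only in rows, so rows that do not move let the fingers close. It gives the time, the measured TCP pose, the force and the opening at its end, in the units of the state.
- ctrl.get_obs(): the state, without advancing time (a new reading comes with each control period).
- ctrl.grab_frame(name): name is "scene" or "side" or "wrist"; returns (picture, depth): 384x512x3 uint8, red, green, blue; 384x512 float32, m along the optical axis (not along the pixel's ray), 0 where there is no reading.
- ctrl.get_calibration(name): a dict with "mtx" (3x3 intrinsics, pixels), "dist_coeffs" ([k1, k2, p1, p2, k3] as OpenCV has them; the pictures are not rectified), "R" (3x3) and "t" (3): a world point X has camera coordinates R X + t. Camera axes: x right, y down, z forward; pixel columns grow to the right and rows downward; lengths in m; the calibration is good to about 2 mm. A picture is of the moment at which its call begins: read the wrist's pose just before it. get_calibration takes no time and is no camera call; for the wrist camera it gives the pose at the moment of the call.
- ctrl.finish_job(): hands the job in, once; it reports no verdict.
The state is a dict: "time_s": time; "joints": joint angles; "joint_vel": joint speeds; "tau": joint torques, N m; "ee_pos": TCP position; "orientation": TCP orientation; "wrist_force": force on the tool from outside, world axes, zero at the start; "torque": the same for the moment, N m; "finger_gap": opening from 0.0 (shut) to 1.0 (fully open).
Only numpy, scipy, OpenCV 4.12 (cv2) and the standard library are available. Lean on these libraries where they do the work, as an engineer would, in place of code of your own. Each camera call takes 0.05 s, during which the arm holds its last target. There are 200 camera calls.

TASK

With a fingertip on it, gently roll the amber vial sideways across the scan pad until it lies along the red reading line, over the middle of the line and between its two end marks, so that the scanner can read its label. Roll it only, do not grasp it, lift it or slide it without turning; let it come to rest there and take the hand away. Leave the clear vial that waits on the other side of the pad, and everything else on the bench, where they are.

Things in the scene. Friction and masses are not known exactly. Their poses are not given: they have to be found in the camera images.
- amber_vial: Vial lying on its side, brown amber glass, 50 to 105 g: straight round body 28 mm in diameter, 82 mm long, then a white cap 24 mm in diameter, clear of the pad (100 mm in all). Origin: on its axis, mid-body, 14 mm over the pad. x: base to cap; y, z turn as it rolls. It lies 60 to 90 mm to one side of the red line (side varies), parallel within 4 degrees. Let go at 50 mm/s it stops within 3 mm; at rest it stays.
- clear_vial: Vial lying on its side, clear pale glass: straight round body 28 mm in diameter, 82 mm long, then a blue cap 24 mm in diameter, clear of the pad (100 mm in all). Origin and x as for the amber vial. It waits 60 to 90 mm from the red line on the side away from the amber vial; leave it alone.
- amber_vial_middle (a point): Point on the amber vial's axis, mid-body (its origin); the top of the glass is 14 mm above it. A fingertip pressed on that top with about 1 to 5 N and moved level across the axis rolls the vial the same way at half the fingertip's speed, so fingertip and vial top part by half the fingertip's travel; lift off, go back over it and roll on.
- station: Fixed scan station: flat grey-blue pad 200 (x) by 320 mm (y), 4 mm thick; beyond its +x edge a white scanner on a dark round foot (104 mm across, centre x = +225 mm) looks down along the red line; its head is 70 mm wide, from x = +150 mm out, 40 to 140 mm high. Origin: on the bench under the pad's middle; x along the line, away from the robot, y left, z up.
- red_line (a point): Middle of the red line, on the pad's top (4 mm above the bench); axes as the station's. The line is printed on the pad, 150 mm long along x, 3 mm wide, with a cross mark 30 mm long at each end. y is across the line, the direction of rolling.
- dropper_bottle: White dropper bottle of immersion oil, yellow label, 32 mm in diameter, 74 mm tall, standing beside the pad. Origin: centre of its underside. Bystander.
- tube_rack: White tube rack 112 x 60 mm, 103 mm tall with its eight capped blood tubes, standing beside the pad. Origin: centre of its underside, x along the long side. Bystander.
- slide_tray: Flat aluminium tray 95 x 200 mm, 10 mm tall, with six stained microscope slides, lying on the bench near the pad. Origin: centre of its underside. Bystander.

How it is judged:
On the way:
1. the amber vial has rolled over by half a turn on the pad (angle between amber_vial's own z axis and vertical above 2.5 rad and z of amber_vial in the frame of red_line below 0.018 m).
At the end, for the whole second after the job is handed in: The amber vial rests on the pad, its axis within 6 mm of the red line and 0.15 rad of parallel to it, its middle within 30 mm of the line's middle lengthwise; the clear vial, bottle, rack and tray are within 15 mm of where they were, the last three upright (y of amber_vial in the frame of red_line between -0.006 and 0.006 m and x of amber_vial in the frame of red_line between -0.03 and 0.03 m and z of amber_vial in the frame of red_line between 0.011 and 0.016 m and angle between the x axis of amber_vial and the x axis of red_line, either way round below 0.15 rad and linear speed of amber_vial below 0.01 m/s and angular speed of amber_vial below 0.5 rad/s and distance of each of clear_vial, dropper_bottle, tube_rack, slide_tray from where it was at the start of the episode below 0.015 m and angle between each of dropper_bottle, tube_rack, slide_tray's own z axis and vertical below 0.15 rad); the robot touches nothing.
It fails at once if the amber vial is lifted or tipped up off the pad (its middle 8 mm above lying height, or its axis tilted over 0.25 rad) (z of amber_vial in the frame of red_line above 0.022 m or angle between amber_vial's own x axis and vertical below 1.32 rad or angle between amber_vial's own x axis and vertical above 1.82 rad).
It fails at once if the amber vial is flicked: it moves faster than 0.3 m/s (linear speed of amber_vial above 0.3 m/s).
It fails at once if the glass is pressed with more than 40 N (contact force between the fingers and amber_vial above 40 N).
It fails at once if a bystander is pushed more than 15 mm out of place (distance of any of clear_vial, dropper_bottle, tube_rack, slide_tray from where it was at the start of the episode above 0.015 m).
It also fails if it takes over 56 s, if anything falls off the work surface, if the arm or the gripper's body presses on something with over 40 N, if the wrist force passes 120 N, or if a joint passes its speed limit or range.

## Working session

There is one attempt and no reset: what is moved stays moved. The work goes in short steps, Python scripts to look and compute and a shell command to move; the robot and the scene stay as the last step left them, time stands still between calls to the robot, and variables do not carry over. Pictures are saved under pics/ and viewed, about 8 in all and at most 12, crops included, and the job is handed in when it is done.

```bash
mkdir -p pics; cat > h.py <<'E'
import numpy as np, cv2
from workcell import ctrl
def grab(n,save=None):
    c=ctrl.get_calibration(n); im,d=ctrl.grab_frame(n)
    if save: cv2.imwrite('pics/'+save,im[:,:,::-1])
    return im,d,c
def plane(c,px,z):
    p=np.array(px,float).reshape(-1,1,2)
    u=cv2.undistortPoints(p,c['mtx'],np.array(c['dist_coeffs'])).reshape(-1,2)
    R=np.array(c['R']);t=np.array(c['t']).ravel()
    r=np.c_[u,np.ones(len(u))]@R; o=-R.T@t
    return o+r*((z-o[2])/r[:,2])[:,None]
E
python3 - <<'E'
from h import *
a=[grab(n)[0] for n in('scene','side')]
cv2.imwrite('pics/a.png',a[0][:,:,::-1]);cv2.imwrite('pics/b.png',a[1][:,:,::-1])
o=ctrl.get_obs();print(o)
E
```

```text
{'time_s': 0.1, 'joints': array([ 9.48928646e-01,  1.58979846e-01,  1.59807834e+00,  2.57767432e-05,
        1.38624179e+00, -2.10076138e-01]), 'joint_vel': array([-0.00151487, -0.00076677, -0.00179062, -0.00079487,  0.00011295,
       -0.000649  ]), 'tau': array([ 2.51384135e-04, -3.86505067e+01, -3.22960210e+01,  7.02864700e-02,
        3.39462503e-02, -7.39890197e-05]), 'ee_pos': array([0.22982623, 0.52648931, 0.23273485]), 'orientation': array([-3.13992815e+00, -3.80809320e-04,  2.72979604e+00]), 'wrist_force': array([-0.17666265,  0.72091305,  0.75066696]), 'torque': array([ 0.00882087,  0.01069313, -0.02715714]), 'finger_gap': 1.0030435446684538}
```

View pics/a.png

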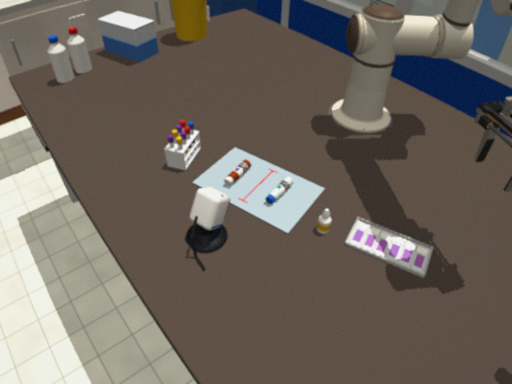

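View pics/b.png

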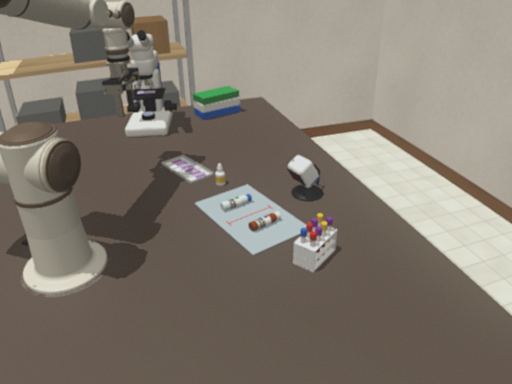

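The scene view shows the red line at about (242,200)–(276,171), the amber vial around (238,172) on the rack side, and the clear vial around (280,190). The side view agrees, with the amber vial around (264,221).

```bash
python3 - <<'E'
from h import *
for n,roi in(('scene',(190,145,330,230)),('side',(190,180,310,250))):
    im,d,c=grab(n); x0,y0,x1,y1=roi
    hsv=cv2.cvtColor(im,cv2.COLOR_RGB2HSV); m=np.zeros(im.shape[:2],np.uint8)
    m[y0:y1,x0:x1]=(((hsv[...,0]<14)|(hsv[...,0]>170))&(hsv[...,1]>90))[y0:y1,x0:x1]
    k,l,s,ce=cv2.connectedComponentsWithStats(m)
    for i in range(1,k):
        if s[i,4]<8: continue
        ys,xs=np.where(l==i); v=im[ys,xs].mean(0).astype(int)
        P=plane(c,np.c_[xs,ys],.004);
        # line/blob principal extents
        q=P[:,:2]-P[:,:2].mean(0); e=np.linalg.svd(q,full_matrices=False)[2][0]; t=q@e
        print(n,ce[i].round(),s[i,4],v,'z4',P.mean(0).round(4)[:2],'ends',P[t.argmin()][:2].round(3),P[t.argmax()][:2].round(3),'z18',plane(c,[ce[i]],.018)[0][:2].round(4))
c=ctrl.get_calibration('wrist');R=c['R'];print('wrist cam pos',-R.T@np.ravel(c['t']),'z',R[2],'x',R[0],c['mtx'])
E
```

```text
scene [247. 163.] 27 [149  82  54] z4 [ 0.489 -0.037] ends [ 0.485 -0.05 ] [ 0.493 -0.02 ] z18 [ 0.4991 -0.0238]
scene [234. 175.] 56 [140  67  31] z4 [ 0.5518 -0.0148] ends [ 0.544 -0.032] [0.564 0.002] z18 [ 0.5608 -0.0021]
scene [265. 177.] 23 [221 135 138] z4 [0.4851 0.0475] ends [0.45  0.035] [0.525 0.058] z18 [0.4956 0.0592]
side [273. 217.] 36 [130  73  52] z4 [0.5834 0.0243] ends [0.581 0.041] [0.574 0.004] z18 [0.5757 0.0043]
side [253. 225.] 54 [119  67  49] z4 [0.516  0.0024] ends [0.522 0.023] [ 0.512 -0.016] z18 [ 0.5097 -0.0171]
side [308. 226.] 29 [159  59  56] z4 [ 0.6604 -0.0564] ends [ 0.672 -0.038] [ 0.648 -0.077] z18 [ 0.6511 -0.0748]
wrist cam pos [0.15401535 0.56024468 0.38423982] z [ 0.26525768 -0.1184487  -0.95687422] x [ 0.4013667   0.91591501 -0.00211453] [[301.09243212   0.         258.86362809]
 [  0.         301.09243212 189.6692049 ]
 [  0.           0.           1.        ]]
```

```bash
python3 -m creep '[[[0,0.024,-0.041,0,0,0,0.058],[0,0.024,-0.041,0,0,0,0.058],[0,0.024,-0.041,0,0,0,0.058],[0,0.024,-0.041,0,0,0,0.058],[0,0.024,-0.041,0,0,0,0.058],[0,0.024,-0.041,0,0,0,0.058],[0,0.024,-0.041,0,0,0,0.058],[0,0.024,-0.041,0,0,0,0.058],[0,0.024,-0.041,0,0,0,0.058],[0,0.024,-0.041,0,0,0,0.058],[0,0.024,-0.041,0,0,0,0.058],[0,0.024,-0.041,0,0,0,0.058],[0,0,0,0,0,0,0],[0,0,0,0,0,0,0]]]'
python3 - <<'E'
from h import *
grab('wrist','w1.png');o=ctrl.get_obs();print(o['time_s'],o['ee_pos'],o['orientation'],o['wrist_force'],o['finger_gap'])
E
```

```text
time_s: 1.95
ee_pos: [0.5177, 0.0353, 0.2333]
orientation: [3.141, -0.001, -2.858]
wrist_force: [-0.3, 0.3, -0.0]
finger_gap: 0.003
2.0 [0.51760709 0.03575537 0.23339172] [ 3.14095600e+00 -5.04155254e-04 -2.85701097e+00] [-0.36501684  0.60364939  0.11322222] 0.0004831948390745679
```

View pics/w1.png

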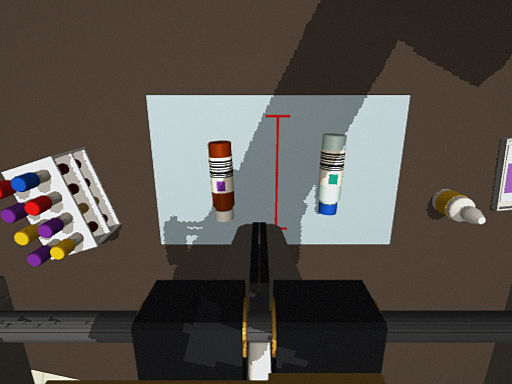

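Wrist view, with image up toward the robot: the line runs from (278,116) to (278,229). The amber vial lies left at x≈209–233, y≈141–220 with its cap toward the scanner, and the clear vial lies right at about (331,175). The rack is far left.

```bash
cat >> h.py <<'E'
def line(im,c):
    r,g,b=[im[...,i].astype(int) for i in range(3)]
    m=((r>1.6*g)&(r>1.6*b)&(r>60)&(abs(g-b)<0.3*r)).astype(np.uint8)
    return m
def vials(im,d,c):
    "height mask from depth -> axis midline of each vial in world, z=.018"
    v,u=np.mgrid[0:384,0:512]; px=np.c_[u.ravel(),v.ravel()].astype(float)
    U=cv2.undistortPoints(px.reshape(-1,1,2),c['mtx'],np.array(c['dist_coeffs'])).reshape(-1,2)
    P=(np.c_[U,np.ones(len(U))]*d.reshape(-1,1)-np.ravel(c['t']))@np.array(c['R'])
    return P.reshape(384,512,3)
E
cat > look.py <<'E'
from h import *
import sys
S=None
im,d,c=grab('wrist',sys.argv[1]); P=vials(im,d,c)
m=line(im,c)
k,l,s,ce=cv2.connectedComponentsWithStats(m,connectivity=8)
for i in range(1,k):
    if s[i,4]>25 and s[i,3]>40 and P[l==i][:,2].mean()<.012:
        ys,xs=np.where(l==i); W=plane(c,np.c_[xs,ys],.004)[:,:2]
        f=cv2.fitLine(W.astype(np.float32),cv2.DIST_HUBER,0,.001,.001).ravel()
        if f[0]<0:f[:2]*=-1
        t=(W-f[2:])@f[:2]; mid=f[2:]+f[:2]*(t.min()+t.max())/2
        print('line mid',mid.round(4),'yaw',np.arctan2(f[1],f[0]).round(4),'len',np.ptp(t).round(4),s[i])
h=((P[...,2]>.010)&(P[...,2]<.040)&(d>0)).astype(np.uint8)
h=cv2.morphologyEx(h,cv2.MORPH_OPEN,np.ones((3,3)))
k,l,s,ce=cv2.connectedComponentsWithStats(h)
for i in range(1,k):
    if not 500<s[i,4]<6000: continue
    ys,xs=np.where(l==i); rows=np.unique(ys)[3:-3]
    mid=np.array([[(xs[ys==r].min()+xs[ys==r].max())/2,r] for r in rows])
    W=plane(c,mid,.018)[:,:2]; f=cv2.fitLine(W.astype(np.float32),cv2.DIST_HUBER,0,.001,.001).ravel()
    if f[0]<0:f[:2]*=-1
    t=(W-f[2:])@f[:2]
    print('obj',ce[i].round(),s[i],'mid',(f[2:]+f[:2]*(t.min()+t.max())/2).round(4),'yaw',np.arctan2(f[1],f[0]).round(3),'len',np.ptp(t).round(3),'ztop',np.percentile(P[l==i][:,2],95).round(4))
print('pad z',np.median(P[100:110,200:250,2]))
E
python3 look.py w2.png
```

```text
line mid [0.52   0.0599] yaw 0.2807 len 0.145 [265 115  25 110 331]
obj [330. 172.] [ 317  134   29   81 1807] mid [0.5018 0.124 ] yaw 0.254 len 0.095 ztop 0.0328
obj [221. 179.] [ 208  141   26   81 1732] mid [ 0.5487 -0.0045] yaw 0.313 len 0.097 ztop 0.0329
obj [ 83. 194.] [  55  149   61   88 1515] mid [ 0.6138 -0.1697] yaw 0.592 len 0.11 ztop 0.0368
pad z 0.004072693358100881
```

```bash
python3 - <<'E'
from h import *
im,d,c=grab('wrist'); P=vials(im,d,c); o=ctrl.get_obs(); p=o['ee_pos']
yw=.2807; s=np.array([np.cos(yw),np.sin(yw)]); n=np.array([-s[1],s[0]])
Q=P[...,:2]-p[:2]; a=Q@s; b=Q@n; z=P[...,2]-p[2]
for lo in np.arange(-.022,.03,.004):
    m=(d>0)&(z>lo)&(z<lo+.004)&(abs(a)<.06)&(abs(b)<.05)
    if m.sum()>3: print(round(lo,3),m.sum(),'x',a[m].min().round(4),a[m].max().round(4),'y',b[m].min().round(4),b[m].max().round(4))
v0=np.array([.540,-.0073])-p[:2]
print(p,o['orientation'],'to vial mid along/across',v0@s,v0@n)
E
```

```text
-0.022 22 x -0.011 -0.0089 y -0.0075 0.0089
-0.018 88 x -0.0114 -0.0092 y -0.0115 0.0118
-0.014 120 x -0.0112 -0.0091 y -0.013 0.0128
-0.01 125 x -0.0113 -0.009 y -0.0133 0.0132
-0.006 139 x -0.0113 -0.0095 y -0.0136 0.0138
-0.002 155 x -0.0113 -0.0096 y -0.0138 0.014
0.002 167 x -0.0112 -0.0092 y -0.0145 0.0149
0.006 184 x -0.0114 -0.0098 y -0.0143 0.015
0.01 209 x -0.0116 -0.0099 y -0.0149 0.0153
0.014 222 x -0.0114 -0.0097 y -0.0155 0.0158
0.018 249 x -0.0116 -0.01 y -0.0155 0.0159
0.022 276 x -0.0117 -0.0096 y -0.0162 0.0166
0.026 298 x -0.0117 -0.0098 y -0.0165 0.0169
[0.51764173 0.03599512 0.23356395] [ 3.14131740e+00 -1.44787125e-04 -2.85605440e+00] to vial mid along/across 0.009489230241076967 -0.04779449898569945
```

```bash
python3 -m creep '[[[0,0.012,-0.025,-0.02,0,0,0],[0,0.0123,-0.0251,-0.02,0,0,0],[0,0,0,-0.045,0,0,0],[0,0,0,-0.045,0,0,0],[0,0,0,-0.03,0,0,0],[0,0,0,-0.018,0,0,0],[0,0,0,0,0,0,0],[0,0,0,0,0,0,0]]]'
python3 - <<'E'
from h import *
o=ctrl.get_obs();print(o['time_s'],o['ee_pos'],o['orientation'],o['wrist_force'])
E
python3 look.py w3.png
```

```text
time_s: 3.1
ee_pos: [0.5436, -0.0152, 0.0571]
orientation: [-3.14, 0.002, -2.857]
wrist_force: [0.4, 0.1, 1.5]
finger_gap: 0.002
3.1 [ 0.54364903 -0.01521616  0.05713293] [-3.14025527e+00  2.33950182e-03 -2.85698604e+00] [0.40235213 0.06200813 1.47348751]
line mid [0.5106 0.0576] yaw 0.2808 len 0.1268 [356 111  47 169 974]
obj [273. 195.] [ 249  160   44   92 2942] mid [ 0.5283 -0.0057] yaw 0.568 len 0.062 ztop 0.0326
obj [ 25. 266.] [   0  193   66  117 3661] mid [ 0.6129 -0.1706] yaw 0.349 len 0.087 ztop 0.0352
pad z 0.004118659589516488
```

View pics/w3.png

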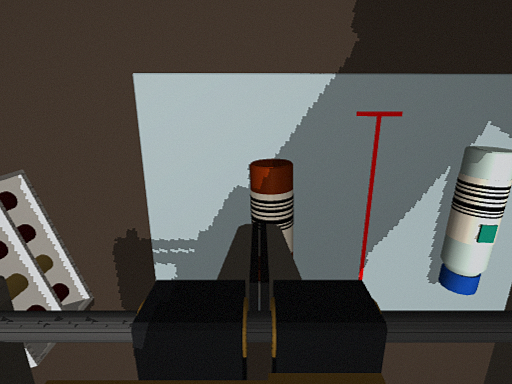

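Close view: the finger is above the vial, which shows at x≈250–293, y≈160–225, with the tip slightly left of its axis. The red line is on the right at x≈370. Next I descend until contact.

```bash
python3 -m creep '[[[0,0,0,-0.0025,0,0,0],[0,0,0,-0.001,0,0,0],[0,0,0,-0.001,0,0,0],[0,0,0,0,0,0,0]]]'
```

```text
time_s: 3.65
ee_pos: [0.5426, -0.0153, 0.0513]
orientation: [-3.141, 0.0, -2.857]
wrist_force: [0.1, 0.3, 3.7]
finger_gap: 0.003
```

```bash
python3 -m creep '[[[0,0,0,-0.001,0,0,0],[0,0,0,0,0,0,0]]]'
```

```text
time_s: 3.9
ee_pos: [0.5429, -0.0157, 0.051]
orientation: [-3.141, 0.0, -2.857]
wrist_force: [-3.0, -1.6, 6.7]
finger_gap: 0.002
```

```bash
python3 -m creep '[[[0,-0.0006,0.0019,-0.0002,0,0,0],[0,-0.0012,0.0038,0,0,0,0],[0,-0.0012,0.0038,0,0,0,0],[0,-0.0012,0.0038,0,0,0,0],[0,0,0,0,0,0,0]]]'
cat > t.py <<'E'
from h import *
import sys
im,d,c=grab('wrist',sys.argv[1]); P=vials(im,d,c); o=ctrl.get_obs(); p=o['ee_pos']
yw=.2807; s=np.array([np.cos(yw),np.sin(yw)]); n=np.array([-s[1],s[0]]); L=np.array([.5203,.0600])
m=line(im,c)&(P[...,2]<.009)
k,l,st,ce=cv2.connectedComponentsWithStats(m.astype(np.uint8))
i=1+st[1:,4].argmax(); ys,xs=np.where(l==i); W=plane(c,np.c_[xs,ys],.004)[:,:2]
f=cv2.fitLine(W.astype(np.float32),cv2.DIST_HUBER,0,.001,.001).ravel(); f[:2]*=np.sign(f[0])
ln=np.array([-f[1],f[0]])
print('line yaw',np.arctan2(f[1],f[0]).round(4),'at across',((f[2:]-L)@n).round(4))
B=(P[...,:2]-L)@n; A=(P[...,:2]-L)@s
fx=(p[:2]-L)
h=((P[...,2]>.012)&(P[...,2]<.034)&(d>0)&(B<.045)&(B>-.1)&(A<fx@s-.014)&(A>-.07)).astype(np.uint8)
h=cv2.morphologyEx(h,cv2.MORPH_OPEN,np.ones((3,3)))
k,l,st,ce=cv2.connectedComponentsWithStats(h); i=1+st[1:,4].argmax()
ys,xs=np.where(l==i); rows=np.unique(ys)[4:-2]
E=np.array([[xs[ys==r].min(),xs[ys==r].max(),r] for r in rows])
w=E[:,1]-E[:,0]; E=E[w>np.median(w)-4]
V=plane(c,np.c_[E[:,:2].mean(1),E[:,2]],.018)[:,:2]
g=cv2.fitLine(V.astype(np.float32),cv2.DIST_HUBER,0,.001,.001).ravel(); g[:2]*=np.sign(g[0])
base=A[ys,xs].min()
print('vial rows',len(E),'base along',base.round(4),'=> mid along',(base+.041).round(4),'yaw rel',(np.arctan2(g[1],g[0])-np.arctan2(f[1],f[0])).round(3))
q=f[2:]; r=g[2:]
mid=r+g[:2]*((base+.041)-(r-L)@s)
print('vial mid across line',((mid-q)@ln).round(4),'tip - vial across',((p[:2]-mid)@ln).round(4),'tip along',(fx@s).round(4),'mid world',mid.round(4))
print(o['time_s'],p.round(4),o['wrist_force'].round(1))
E
python3 t.py w4.png
```

```text
time_s: 4.53
ee_pos: [0.5385, -0.0022, 0.0512]
orientation: [-3.141, -0.0, -2.857]
wrist_force: [-2.5, -1.3, 9.2]
finger_gap: 0.002
line yaw 0.2819 at across 0.0003
vial rows 45 base along -0.043 => mid along -0.002 yaw rel 0.039
vial mid across line -0.0632 tip - vial across -0.002 tip along 0.0003 mid world [ 0.5358 -0.0009]
4.575 [ 0.5386 -0.0022  0.0512] [-3.9 -2.  10.3]
```

```bash
python3 -m creep '[[[0,-0.0006,0.0019,0.0004,0,0,0],[0,-0.0012,0.0038,0,0,0,0],[0,-0.0012,0.0038,0,0,0,0],[0,-0.0012,0.0038,0,0,0,0],[0,0,0,0,0,0,0]]]'; python3 t.py w5.png
```

```text
time_s: 5.2
ee_pos: [0.5342, 0.0113, 0.0512]
orientation: [-3.141, -0.0, -2.857]
wrist_force: [-3.3, -0.0, 7.6]
finger_gap: 0.003
line yaw 0.2786 at across 0.0004
vial rows 44 base along -0.0431 => mid along -0.0021 yaw rel 0.039
vial mid across line -0.0562 tip - vial across 0.0051 tip along -0.0001 mid world [0.5337 0.0058]
5.25 [0.5342 0.0112 0.0512] [-2.8 -0.8  7.7]
```

```bash
python3 -m creep '[[[0,0,0,0.006,0,0,0],[0,0.0037,-0.0118,0,0,0,0],[0,0,0,-0.004,0,0,0],[0,0,0,-0.0015,0,0,0],[0,0,0,-0.0003,0,0,0],[0,-0.0006,0.0019,0,0,0,0],[0,-0.0012,0.0038,0,0,0,0],[0,-0.0012,0.0038,0,0,0,0],[0,-0.0012,0.0038,0,0,0,0],[0,-0.0012,0.0038,0,0,0,0],[0,-0.0012,0.0038,0,0,0,0],[0,-0.0012,0.0038,0,0,0,0],[0,-0.0006,0.0019,0,0,0,0],[0,0,0,0,0,0,0]]]'; python3 t.py w6.png
```

```text
time_s: 7.0
ee_pos: [0.5294, 0.0261, 0.0512]
orientation: [-3.141, -0.001, -2.857]
wrist_force: [-2.7, -0.4, 7.5]
finger_gap: 0.001
line yaw 0.2797 at across 0.0003
vial rows 45 base along -0.0437 => mid along -0.0027 yaw rel 0.039
vial mid across line -0.0418 tip - vial across 0.0064 tip along -0.0007 mid world [0.5292 0.0194]
7.05 [0.5294 0.0261 0.0512] [-3.4 -0.3  8.1]
```

```bash
python3 -m creep '[[[0,0,0,0.006,0,0,0],[0,0.0041,-0.0127,0,0,0,0],[0,0,0,-0.004,0,0,0],[0,0,0,-0.0015,0,0,0],[0,0,0,-0.0003,0,0,0],[0,-0.0006,0.0019,0,0,0,0],[0,-0.0012,0.0038,0,0,0,0],[0,-0.0012,0.0038,0,0,0,0],[0,-0.0012,0.0038,0,0,0,0],[0,-0.0012,0.0038,0,0,0,0],[0,-0.0012,0.0038,0,0,0,0],[0,-0.0012,0.0038,0,0,0,0],[0,-0.0006,0.0019,0,0,0,0],[0,0,0,0,0,0,0]]]'; python3 t.py w7.png
```

```text
time_s: 8.8
ee_pos: [0.5249, 0.0401, 0.0512]
orientation: [-3.141, -0.001, -2.857]
wrist_force: [-3.1, -0.3, 8.2]
finger_gap: 0.003
line yaw 0.2804 at across 0.0003
vial rows 45 base along -0.0443 => mid along -0.0033 yaw rel 0.037
vial mid across line -0.0275 tip - vial across 0.0067 tip along -0.0011 mid world [0.5247 0.033 ]
8.85 [0.5249 0.04   0.0512] [-2.8 -0.2  6.9]
```

```bash
python3 -m creep '[[[0,0,0,0.006,0,0,0],[0,0.0041,-0.0127,0,0,0,0],[0,0,0,-0.004,0,0,0],[0,0,0,-0.0015,0,0,0],[0,0,0,-0.0003,0,0,0],[0,-0.0006,0.0019,0,0,0,0],[0,-0.0012,0.0038,0,0,0,0],[0,-0.0012,0.0038,0,0,0,0],[0,-0.0012,0.0038,0,0,0,0],[0,-0.0012,0.0038,0,0,0,0],[0,-0.0012,0.0038,0,0,0,0],[0,-0.0012,0.0038,0,0,0,0],[0,-0.0006,0.0019,0,0,0,0],[0,0,0,0,0,0,0]]]'; python3 t.py w8.png
```

```text
time_s: 10.6
ee_pos: [0.5205, 0.0541, 0.0512]
orientation: [-3.142, -0.001, -2.857]
wrist_force: [-2.7, -0.8, 6.0]
finger_gap: 0.003
line yaw 0.2742 at across 0.0008
vial rows 45 base along -0.0447 => mid along -0.0037 yaw rel 0.037
vial mid across line -0.0135 tip - vial across 0.0072 tip along -0.0015 mid world [0.5203 0.0465]
10.65 [0.5205 0.054  0.0512] [-2.8 -1.1  5.5]
```

```bash
python3 -m creep '[[[0,0,0,0.006,0,0,0],[0,0.0041,-0.0127,0,0,0,0],[0,0,0,-0.004,0,0,0],[0,0,0,-0.0015,0,0,0],[0,0,0,-0.0003,0,0,0],[0,-0.0006,0.0019,0,0,0,0],[0,-0.0012,0.0038,0,0,0,0],[0,-0.0012,0.0038,0,0,0,0],[0,-0.0012,0.0038,0,0,0,0],[0,-0.0012,0.0038,0,0,0,0],[0,-0.0012,0.0038,0,0,0,0],[0,-0.0009,0.0029,0,0,0,0],[0,-0.0004,0.0013,0,0,0,0],[0,0,0,0,0,0,0],[0,0,0,0,0,0,0],[0,0,0,0.01,0,0,0],[0,0,0,0.04,0,0,0],[0,0,0,0.05,0,0,0],[0,0,0,0.05,0,0,0],[0,0,0,0.01,0,0,0]]]'; python3 -m creep '[[[0,0.02,-0.05,0.02,0,0,0],[0,0.01,-0.02,0,0,0,0],[0,0,0,0,0,0,0],[0,0,0,0,0,0,0]]]'; python3 look.py w9.png
```

```text
time_s: 13.15
ee_pos: [0.5192, 0.0664, 0.2156]
orientation: [-3.139, 0.008, -2.857]
wrist_force: [-0.0, 0.0, -0.5]
finger_gap: 0.003
time_s: 13.65
ee_pos: [0.5459, -0.0025, 0.2295]
orientation: [3.14, -0.002, -2.857]
wrist_force: [-0.7, -0.5, -1.0]
finger_gap: 0.003
obj [368. 160.] [ 353  120   33   84 1960] mid [0.5012 0.124 ] yaw 0.251 len 0.096 ztop 0.0326
obj [314. 165.] [ 301  126   26   83 1884] mid [0.5262 0.0626] yaw 0.309 len 0.096 ztop 0.0325
obj [117. 182.] [  91  136   57   90 1364] mid [ 0.6125 -0.1675] yaw 0.584 len 0.11 ztop 0.0369
pad z 0.004124155751042698
```

View pics/w9.png

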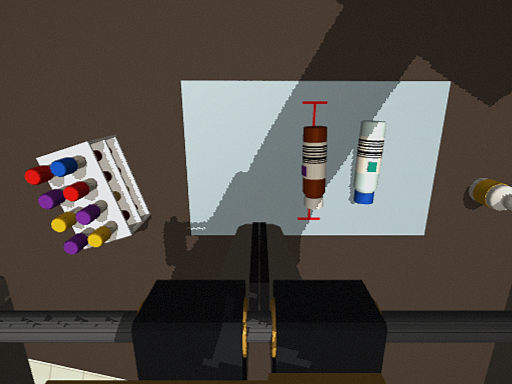

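The vial now lies on the line between the cross marks at (315,102) and (309,218), and the clear vial is at (370,160) as before. Next is a precise check against the two cross marks.

```bash
python3 - <<'E'
from h import *
im,d,c=grab('wrist'); m=line(im,c); pts=[]
for y0,y1 in((97,107),(213,224)):
    ys,xs=np.where(m[y0:y1,290:335]); xs+=290;ys+=y0
    W=plane(c,np.c_[xs,ys],.004)[:,:2]; print(len(xs),xs.min(),xs.max())
    pts.append(plane(c,[[(xs.min()+xs.max())/2,np.median(ys)]],.004)[0][:2])
a,b=pts;s=(b-a)/np.linalg.norm(b-a);n=np.array([-s[1],s[0]]);M=(a+b)/2
g=np.array([np.cos(.309),np.sin(.309)]); mid=np.array([.5262,.0626])-.009*g
print(M,np.linalg.norm(b-a),np.arctan2(s[1],s[0]),'along',(mid-M)@s,'across',(mid-M)@n)
E
python3 look.py w10.png | grep obj
```

```text
85 302 327
75 297 319
[0.52326586 0.06087525] 0.149974458456008 0.2786999249182608 along -0.005700456675730043 across 0.0005783393073323049
obj [368. 160.] [ 353  120   33   84 1967] mid [0.5017 0.1241] yaw 0.254 len 0.096 ztop 0.0327
obj [314. 165.] [ 301  126   26   83 1865] mid [0.5267 0.0628] yaw 0.312 len 0.096 ztop 0.0326
obj [117. 182.] [  91  135   56   91 1359] mid [ 0.6131 -0.1669] yaw 0.59 len 0.11 ztop 0.0364
```

The vial is 0.6 mm off the line, −6 mm lengthwise and 0.03 rad off parallel. It is at rest and the hand is clear, so I'm handing in.

```bash
python3 -c "
from workcell import ctrl
print(ctrl.get_obs()['time_s'],ctrl.finish_job())"
```

```text
the job is handed in; nothing more can be done
13.8 None
```

I rolled the amber vial about 70 mm onto the red line with the closed fingertips, in five press-and-roll strokes. I then lifted the hand clear and handed in at 13.8 s; no verdict was reported.

**Last checks (wrist camera, hand raised):**
- **Position:** the vial's axis is about 0.6 mm off the line. Its middle is about 6 mm short of the line's middle, and it lies about 0.03 rad off parallel.
- **At rest:** two readings in a row agreed within 1 mm.
- **Bystanders:** the clear vial is within about 1 mm of where it was. The rack read 2–3 mm different from another viewpoint, which I take to be measurement scatter. I did not re-measure the bottle or the tray. The hand stayed well above them, and the bottle still shows standing beside the pad.

**What fell short:**
- **Press force:** the wrist sensor read 5.5–10 N during the strokes, above the suggested 1–5 N but well under the 40 N limit.
- **Half turn:** I did not see it directly. I infer it from the 70 mm rolled (about 5 rad), with the vial moving at half the fingertip's travel throughout.

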